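# Exchange the drivers and pack the field-service case

## Robot

A 7-joint arm with a two-finger parallel gripper is mounted at the origin on a cart in front of the work surface, level with it; the furniture and walls round the work are solid. World frame = base frame: x ahead of the robot, y to its left, z up, the work surface at z = 0. Lengths are in m, angles in rad, forces in N, time in s.
With the tool pointing down it reaches from about 0.4 to 0.9 m from the base axis. Payload 5.6 kg.
Tool frame: the origin (TCP) lies midway between the tips of the shut fingers; the grasp point (between the pads) lies 19 mm behind it; y points along the fingers, z is the direction in which the jaws open and shut, and the axes are right-handed (so a half turn about y gives the same grasp; the last joint's range is limited). The gripper opens to 92 mm and grips with 3 to 60 N. Pads are 20 mm wide; open, the fingers measure 128 mm over their backs; the gripper's body (75 mm by 189 mm) begins 69 mm behind the grasp point.
Start: joints at [-1.231, 0.468, -0.012, 1.603, 0.006, 1.071, -0.056], TCP at [0.243, 0.603, 0.215] pointing down, gripper open.
Joint ranges: [-2.53, 2.53], [-0.31, 2.02], [-1.57, 1.55], [0.28, 2.44], [-1.29, 4.43], [0.15, 1.84], [-2.92, 2.92]. Speed limits (rad/s): [2.57, 2.57, 3.14, 3.14, 3.14, 3.14, 3.14].

## Interface

Orientations are given as a 3x3 rotation matrix whose columns are the frame's x, y, z axes.
In Python, from station import env, effector, solver, viewer, workorder, search_frame, tip_of gives the robot as it stands. Calls block until the motion is done:
- env.reach(position, orientation): joint-space move of the TCP to a pose.
- env.movel(position, frame=None, rate=0.15): straight line of the TCP; frame=None keeps the orientation; rate is the mean speed in m/s.
- env.goto_joints(angles): joint-space move.
- effector.release() and effector.grasp(squeeze=None): open the fingers fully, or close them until they stop; squeeze is the grip in N (None keeps the last).
- env.pause(seconds).
- solver.inverse_kinematics(position, orientation): joint angles nearest the present ones, or None.
- env.sense(): the state.
- viewer.read_camera(name): name is "side" or "top"; returns (picture, depth): 480x640x3 uint8, red, green, blue; 480x640 float32, m along the optical axis (not along the pixel's ray), 0 where there is no reading.
- viewer.camera_info(name): a dict with "intrinsics" (3x3 intrinsics, pixels), "dist_coeffs" ([k1, k2, p1, p2, k3] as OpenCV has them; the pictures are not rectified), "eye" and "rotation" of the camera in the world. Camera axes: x right, y up, looking along -z (the intrinsics and any distortion apply to the point x, -y, -z); pixel columns grow to the right and rows downward; lengths in m; the calibration is good to about 2 mm. A picture is of the moment at which its call begins. camera_info takes no time and is no camera call.
A pose or a line that the arm cannot do raises env.PlanningError and nothing moves.
- workorder.finish_job(): hands the job in, once; it reports no verdict.
Trained networks look in the newest picture that a camera, given by its name, has taken for a name from the list of things; names that differ only in an ending like _2 or _b are one class to them, and where a whole thing is asked for, a point or a joint stands for the part that bears it (a point fixed in the world has none). Each returns a list of dicts, best first, with "score" (0 to 1); they miss things now and then, are a little off and sometimes report something else, mostly with a low value. They report only what shows in the picture. A call takes as long as a camera call.
- search_frame(camera, name): "at" ([x, y, z] in m, in world coordinates, good to about 4 mm: the middle of the surface that is visible of it).
- tip_of(camera, name): "at" ([x, y, z] in m, in world coordinates, good to about 4 mm: a listed point, or the origin of a listed thing).
The state is a dict: "t": time; "joint_positions": joint angles; "joint_velocities": joint speeds; "tau": joint torques, N m; "ee_pos": TCP position; "tcp_rot": TCP orientation; "wrist_force": force on the tool from outside, world axes, zero at the start; "moment": the same for the moment, N m; "gripper_width": finger opening in m.
Only numpy, scipy, OpenCV 4.12 (cv2) and the standard library are available. Lean on these libraries where they do the work, as an engineer would, in place of code of your own. Each camera call takes 0.05 s, during which the arm holds its last target.

## Task

Get the hinged field-service case ready to go: open its lid, exchange the two drivers (the torque driver now in the case's narrow bay goes into the aluminium bench tray, the small screwdriver now in that tray goes into the narrow bay) and lay every battery pack lying about on the bench flat in the case's wide bay. When everything is in its place, shut the lid fully. Everything lies flat on the floor of its tray or bay; leave the flux bottle and the loupe where they are.

Things in the scene. Friction and masses are not known exactly. Their poses are not given: they have to be found in the camera images.
- case: Grey clamshell case, fixed to the bench, 185 mm (x) by 168 mm (y), base 32 mm high, 50 mm with the lid shut. Origin: centre of underside; x points from the front (knob side) to the hinge, y left, z up. Walls and floor 4 mm. A divider 26 mm high at y = 10 to 14 mm parts it into a narrow bay on the left and a wide bay on the right. Under the shut lid 43 mm clear height.
- case_lid (a joint): Lid of the case, 18 mm high shell, hinged on the far (+x) edge: 0 = shut, grows as the front edge rises, 1.57 = upright, stop at 1.85. The hinge is stiff (about 0.3 N m, plus the lid's 0.2 kg), so the lid stays at any angle at which it is left. It may start a little ajar.
- lid_knob (a point): Centre of the grip barrel of the lid's black knob: a cylinder 18 mm in diameter, 22 mm long, axis along the case's y, flat ends left and right, on a stem 8 x 12 mm. It stands 30 mm above the lid's outer face, 18 mm from its front edge, mid-width; lid shut: 80 mm above the bench. In the hinge's frame it lies 170 mm to the front and 48 mm up (lid shut) and turns with the lid.
- case_hinge (a point): Middle of the hinge axis, which runs along the case's y: 95.5 mm along x from the case's centre, 32 mm above the bench; fixed.
- narrow_bay (a point): Centre of the narrow bay's floor (66 mm by 177 mm, y +14 to +80 mm in the case), on its surface, 4 mm above the bench.
- wide_bay (a point): Centre of the wide bay's floor (90 mm by 177 mm, y -80 to +10 mm in the case), on its surface, 4 mm above the bench.
- tool_tray: Shallow open aluminium tray fixed to the bench, 210 mm (its x, lengthwise) by 80 mm (its y) by 13 mm high, walls and floor 4 mm thick. Origin: centre of its underside.
- torque_driver: Torque driver, 155 mm long, 75 g, lying: the longer, thicker driver. Origin: middle of its length, on its underside. Its y axis runs along it: handle (18 mm wide, 20 mm high) from y = -5 to +78 mm, thin shaft (6 mm, clear of the ground) to y = -73 mm. It balances at about y = +30 mm and rests on the handle. Starts in the narrow bay of the case, handle to the front.
- small_driver: Small screwdriver, 124 mm long, 17 mm thick, lying. Origin: middle of its length, on its underside. Its y axis runs along it. Handle (15 mm wide, 16 mm high) from y = -4 to +62 mm, thin shaft (5 mm, clear of the ground) to y = -58 mm; it balances at about y = +25 mm and rests on the handle. Starts in the bench tray.
- flux_bottle: Bystander: slim upright bottle with a needle tip, 30 mm in diameter, 99 mm high; origin: centre of its underside.
- loupe: Bystander: black eye loupe, 35 mm in diameter, 30 mm high; origin: centre of its underside.
- cell_0: Battery pack of two cells side by side, 37 mm (x) by 66 mm (y, lengthwise) by 19 mm high, lying on the bench or on the green mat (2.5 mm thick); may be absent: one or two of the three are there. Origin: centre of its underside.
- cell_1: Battery pack of two cells side by side, 37 mm (x) by 66 mm (y, lengthwise) by 19 mm high, lying on the bench or on the green mat (2.5 mm thick); may be absent: one or two of the three are there. Origin: centre of its underside.
- cell_2: Battery pack of two cells side by side, 37 mm (x) by 66 mm (y, lengthwise) by 19 mm high, lying on the bench or on the green mat (2.5 mm thick); may be absent: one or two of the three are there. Origin: centre of its underside.

How it is judged:
By the outcome, as a careful person would: the job done as asked, in the order asked, and still so for the second after the job is handed in, with the robot touching nothing.
Of cell_0, cell_1, cell_2 only 1 to 2 are there at a start; the rules pass over those that are not, and their reading is None.
At some moment in a run one of cell_0, cell_1, cell_2 may be knocked a few centimetres aside while the robot is not near it.
Once in a run the grip may slacken for a moment while it holds something.
It also fails if it takes over 210 s, if anything falls off the work surface, if the arm or the gripper's body presses on something with over 40 N, if the wrist force passes 120 N, or if a joint passes its speed limit or range.

## Working session

There is one attempt and no reset: what is moved stays moved. The work goes in short steps, each a Python script; the robot and the scene stay as the last script left them, time stands still between calls to the robot, and variables do not carry over. Pictures are saved under pics/ and viewed, and the job is handed in when it is done.

```bash
ls -la; mkdir -p pics
cat > h.py <<'E'
import numpy as np, cv2
from station import env, effector, solver, viewer, workorder, search_frame, tip_of
def snap(cam,fn):
    p,d=viewer.read_camera(cam); cv2.imwrite('pics/'+fn,p[:,:,::-1]); np.save('pics/'+fn[:-4]+'_d.npy',d); return p,d
def world(cam,u,v,depth):
    i=viewer.camera_info(cam); K=np.array(i['intrinsics']);dc=np.array(i['dist_coeffs'])
    n=cv2.undistortPoints(np.array([[[u,v]]],float),K,dc)[0,0]
    return np.array(i['eye'])+np.array(i['rotation'])@np.array([n[0]*depth,-n[1]*depth,-depth])
def cloud(cam,d):
    i=viewer.camera_info(cam); K=np.array(i['intrinsics']);dc=np.array(i['dist_coeffs'])
    vv,uu=np.mgrid[:480,:640]
    n=cv2.undistortPoints(np.stack([uu,vv],-1).reshape(-1,1,2).astype(float),K,dc).reshape(480,640,2)
    c=np.stack([n[...,0]*d,-n[...,1]*d,-d],-1)
    w=c@np.array(i['rotation']).T+np.array(i['eye']); w[d<=0]=np.nan
    return w
E
python3 - <<'E'
from h import *
np.set_printoptions(precision=4,suppress=True)
s=env.sense(); print(s)
for c in ('side','top'):
    snap(c,c+'0.png'); print(viewer.camera_info(c))
    for n in ['case','case_lid','lid_knob','case_hinge','narrow_bay','wide_bay','tool_tray','torque_driver','small_driver','flux_bottle','loupe','cell_0']:
        for f in (search_frame,tip_of):
            try: print(c,n,f.__name__,[(round(r['score'],2),np.round(r['at'],4).tolist()) for r in f(c,n)])
            except Exception as e: print(c,n,f.__name__,e)
print(env.sense()['t'])
E
```

```text
total 12
drwxr-xr-x  3 agent agent 4096 Dec  7 05:09 .
drwxr-xr-x 23 root  root  4096 Dec  7 05:09 ..
drwxr-xr-x  2 agent agent 4096 Dec  7 05:09 pics
{'t': 0.0, 'joint_positions': array([-1.231 ,  0.4684, -0.0116,  1.6036,  0.006 ,  1.0714, -0.0563]), 'joint_velocities': array([ 0.0006,  0.0008,  0.0013,  0.0006, -0.0005, -0.0005,  0.0004]), 'tau': array([  0.    , -52.0588,  -0.0122, -24.3743,  -0.0566,   0.0176,
         0.0002]), 'ee_pos': array([0.2427, 0.6024, 0.2137]), 'tcp_rot': array([[ 0.9276, -0.0005,  0.3736],
       [-0.3736, -0.0017,  0.9276],
       [ 0.0002, -1.    , -0.0017]]), 'wrist_force': array([-0.1649,  0.1243, -0.0269]), 'moment': array([ 0.0136,  0.0311, -0.0059]), 'gripper_width': 0.09218195270480932}
{'intrinsics': array([[487.7609,   0.    , 318.7549],
       [  0.    , 487.7609, 234.5695],
       [  0.    ,   0.    ,   1.    ]]), 'dist_coeffs': array([0.0456, 0.    , 0.    , 0.    , 0.    ]), 'eye': array([0.9825, 0.842 , 0.5369]), 'rotation': array([[-0.8628, -0.2437,  0.4429],
       [ 0.5054, -0.3992,  0.765 ],
       [-0.0096,  0.8839,  0.4676]])}
sid
[... 2611 characters left out ...]
 tool_tray call [(0.59, [0.45, 0.2711, -0.0053]), (0.37, [0.7063, 0.3631, 0.0047])]
top torque_driver call []
top torque_driver call [(0.52, [0.4418, 0.2577, 0.0058])]
top small_driver call [(0.85, [0.4595, 0.2687, 0.0198])]
top small_driver call [(0.82, [0.4445, 0.2565, 0.0081])]
top flux_bottle call [(0.5, [0.7028, 0.3545, 0.0512])]
top flux_bottle call [(0.71, [0.7059, 0.3612, 0.0044]), (0.4, [0.4583, 0.0624, 0.1174])]
top loupe call [(0.54, [0.7316, 0.1666, 0.0279])]
top loupe call [(0.54, [0.7369, 0.1668, 0.0039])]
top cell_0 call [(0.71, [0.6217, 0.2443, 0.0147]), (0.58, [0.5111, -0.1346, 0.0183])]
top cell_0 call [(0.89, [0.5133, -0.136, 0.0025]), (0.67, [0.6231, 0.2421, 0.0005])]
2.4
```

View pics/top0.png

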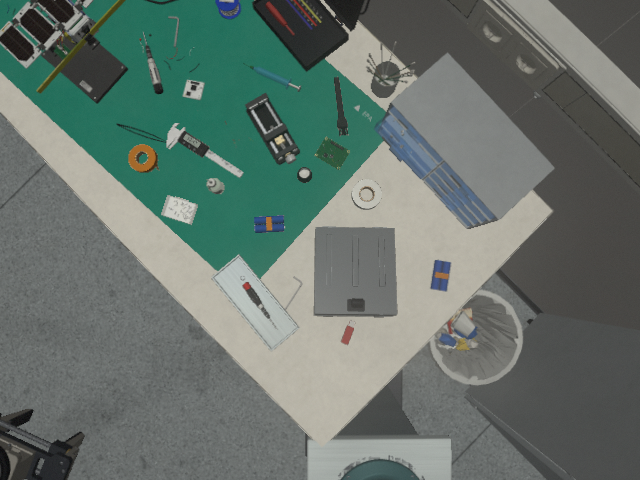

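View pics/side0.png

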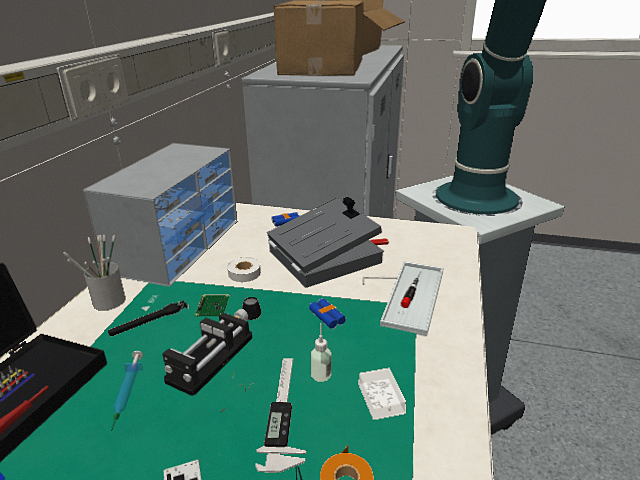

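The two pictures agree. The case is at about (356,272) in top, squared to the world, with its lid ajar. Cells lie at top px (269,224) on the mat and (441,275) on the bench. The small driver is in the tray at (256,300). Next I'll check the gripper API and measure the geometry from depth.

```bash
cat >> h.py <<'E'
from math import *
HX,HY,HZ=.6145,.061,.032
RY=np.array([[1,0,0],[0,0,1],[0,-1,0]],float)   # down, jaws along world y
def Rdown(yaw):  # jaw axis direction yaw (angle of world xy), tool down
    z=np.array([cos(yaw),sin(yaw),0]); y=np.array([0,0,-1.]); return np.stack([np.cross(y,z),y,z],1)
def knob(lid): a=lid+atan2(48,170); r=.1767; return np.array([HX-r*cos(a),HY,HZ+r*sin(a)])
def st(l=''):
    s=env.sense(); print(l,'t%.1f'%s['t'],'p',np.round(s['ee_pos'],4),'F',np.round(s['wrist_force'],1),'w %.4f'%s['gripper_width'],flush=True); return s
E
python3 - <<'E'
from h import *
k=np.array([.457,.0605,.117])
for a in (0.2,.6,1.0,1.4,1.8):
    q=solver.inverse_kinematics(knob(a)+[0,0,-.019],RY); print(a,None if q is None else np.round(q,2))
env.reach(k+[0,0,.08],RY); st()
env.movel(k+[0,0,-.017],rate=.15); st()
effector.grasp(squeeze=25); st('grasp')
snap('side','s1.png');snap('top','t1.png')
E
```

```text
0.2 [-0.4   0.34  0.23  2.16 -0.12  0.66  1.48]
0.6 [-0.42  0.31  0.27  2.03 -0.11  0.82  1.49]
1.0 [-0.39  0.37  0.27  1.86 -0.12  0.93  1.51]
1.4 [-0.33  0.47  0.24  1.68 -0.13  1.01  1.53]
1.8 [-0.27  0.6   0.2   1.51 -0.13  1.04  1.54]
 t4.5 p [0.4572 0.0613 0.197 ] F [-0.   0.1 -0.3] w 0.0920
 t5.3 p [0.4575 0.0607 0.1004] F [0.2 0.6 0.5] w 0.0922
grasp t6.3 p [0.457  0.0606 0.1   ] F [-0.1  0.5  0.3] w 0.0217
```

View pics/s1.png

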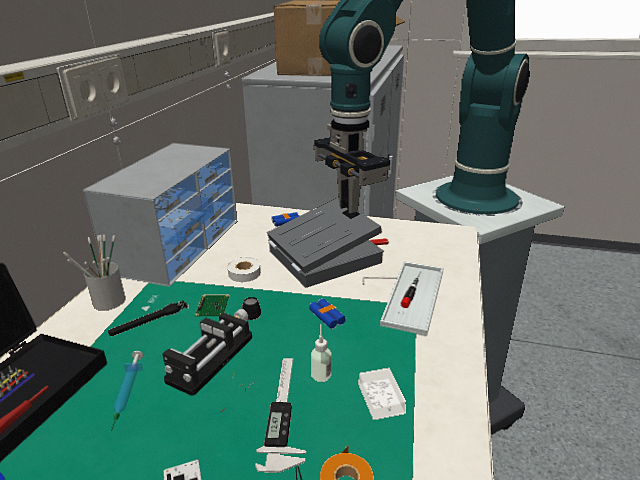

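The knob barrel is gripped end to end: 21.7 mm opening, fingers at (350,195). I'll open the lid along its arc now.

Run:
```python
from h import *
s=env.sense(); p0=s['ee_pos']+[0,0,.0175]
d=p0-[HX,HY,HZ]; r=hypot(d[0],d[2]); a0=atan2(d[2],-d[0]); print(r,a0-atan2(48,170))
r=.1767
a1=1.80+atan2(48,170)
for i,a in enumerate(np.linspace(a0,a1,15)[1:]):
    env.movel([HX-r*cos(a),p0[1],HZ+r*sin(a)-.0175],rate=.12); s=st('%.2f'%(a-.275))
    if np.linalg.norm(s['wrist_force'])>60 or s['gripper_width']<.018: print('STOP');break
snap('side','s2.png')
```

```text
0.17922168251316425 0.22198701806755633
0.33 t6.8 p [0.4672 0.0605 0.1156] F [-6.7  0.4  3.7] w 0.0217
0.45 t7.1 p [0.4802 0.0603 0.1316] F [-6.9 -0.3  6.9] w 0.0216
0.56 t7.4 p [0.4952 0.0602 0.1462] F [-7.1 -1.4  7.6] w 0.0221
0.67 t7.7 p [0.5118 0.06   0.1591] F [-4.8 -1.5  7.1] w 0.0217
0.79 t8.0 p [0.5295 0.0598 0.1697] F [-0.2 -1.8  1.5] w 0.0221
0.90 t8.3 p [0.5478 0.0597 0.1781] F [ 0.2 -5.1  2.9] w 0.0214
1.01 t8.7 p [0.565  0.0595 0.1841] F [-0.2 -5.5  3.6] w 0.0220
1.12 t9.0 p [0.5843 0.0593 0.1886] F [ 0.2 -5.9  3. ] w 0.0219
1.24 t9.3 p [0.6043 0.0591 0.1909] F [ 0.1 -6.1  3.3] w 0.0215
1.35 t9.6 p [0.6244 0.0588 0.1909] F [ 0.4 -4.9  1.6] w 0.0215
1.46 t9.9 p [0.6444 0.0587 0.1888] F [ 0.4 -6.3  1.5] w 0.0218
1.57 t10.2 p [0.6641 0.0584 0.1844] F [ 1.5 -5.5  2.5] w 0.0217
1.69 t10.6 p [0.6831 0.0582 0.178 ] F [ 2.1 -6.6  2.2] w 0.0216
1.80 t10.9 p [0.7013 0.058  0.1694] F [ 3.  -6.5  2.5] w 0.0218
```

View pics/s2.png

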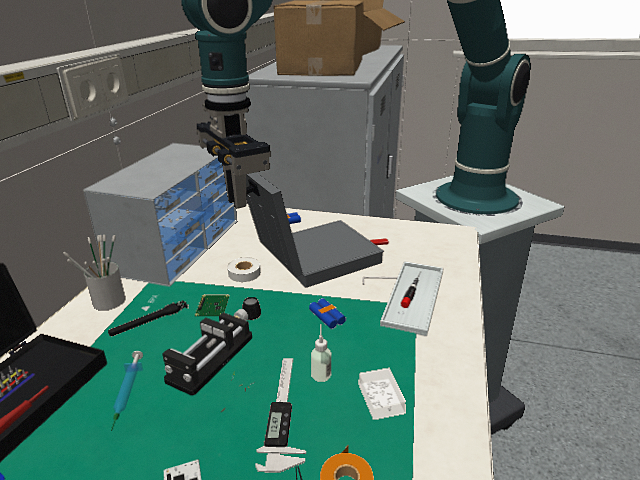

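Run:
```python
from h import *
effector.release(); st()
p=env.sense()['ee_pos']
env.movel(p+[0,0,.14],rate=.25)
env.reach([.36,.38,.25],Rdown(pi/2)); st()
snap('top','t3.png');
for n in ['torque_driver','narrow_bay','wide_bay','case','cell_0']:
    print(n,[(round(r['score'],2),np.round(r['at'],4).tolist()) for r in tip_of('top',n)])
snap('side','s3.png');
for n in ['torque_driver','narrow_bay','wide_bay','case','cell_0']:
    print(n,[(round(r['score'],2),np.round(r['at'],4).tolist()) for r in tip_of('side',n)])
p=cv2.imread('pics/t3.png'); cv2.imwrite('pics/t3z.png',cv2.resize(p[215:355,210:410],None,fx=4,fy=4,interpolation=cv2.INTER_CUBIC))
p=cv2.imread('pics/s3.png'); cv2.imwrite('pics/s3z.png',cv2.resize(p[170:350,240:460],None,fx=3.3,fy=3.3,interpolation=cv2.INTER_CUBIC))
```

```text
t12.0 p [0.6999 0.0605 0.1692] F [-0.5 -0.8 -0.2] w 0.0921
 t14.5 p [0.3612 0.3795 0.2501] F [ 0.4 -0.  -0.1] w 0.0919
torque_driver []
narrow_bay [(0.7, [0.5126, 0.1047, 0.0034])]
wide_bay [(0.7, [0.5189, 0.0257, 0.0047])]
case [(0.28, [0.4513, 0.2725, -0.0017])]
cell_0 [(0.97, [0.5124, -0.1362, 0.0017]), (0.86, [0.6258, 0.2405, -0.0001]), (0.62, [0.7074, 0.3619, 0.0035])]
torque_driver []
narrow_bay [(0.55, [0.5135, 0.1077, 0.0048])]
wide_bay [(0.68, [0.518, 0.0251, 0.0057])]
case [(0.75, [0.517, 0.0596, -0.0031])]
cell_0 [(0.84, [0.6225, 0.2505, -0.0004]), (0.43, [0.513, -0.1338, 0.0032])]
```

View pics/t3z.png

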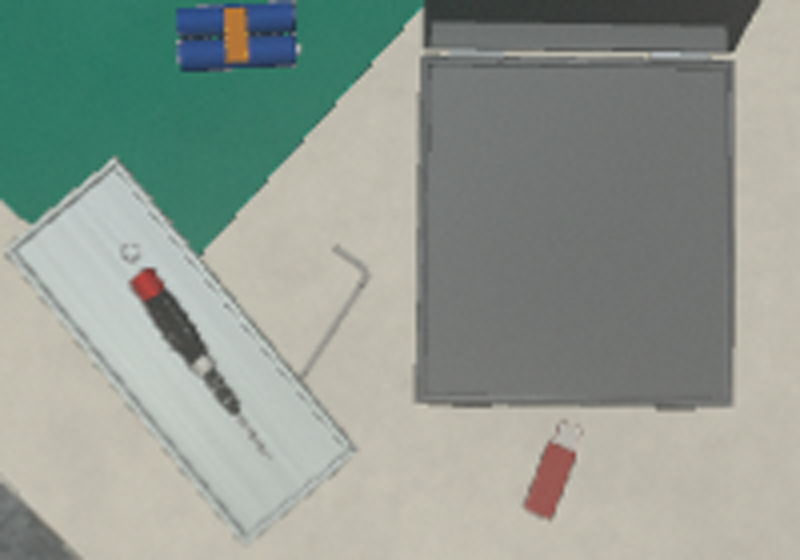

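View pics/s3z.png

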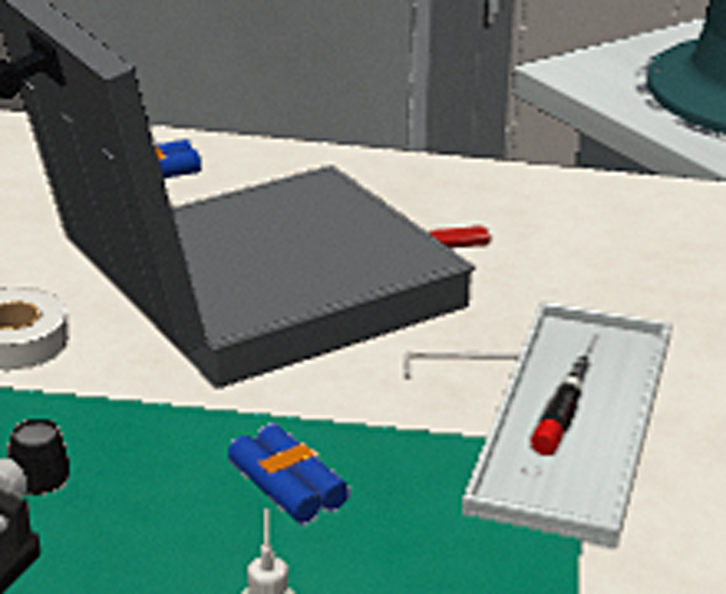

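The opened case shows a plain grey surface from rim to rim, with no divider and no torque driver. Something covers the bays, so I'll check its height in both depth images.

Run:
```python
from h import *
np.set_printoptions(precision=1,suppress=True,linewidth=200)
wt=cloud('top',np.load('pics/t3_d.npy'));ws=cloud('side',np.load('pics/s3_d.npy'))
for W in (wt,ws):
    P=W.reshape(-1,3)
    print('y->',np.arange(-.03,.16,.014)*1000)
    for x in np.arange(.42,.62,.012):
        r=[]
        for y in np.arange(-.03,.16,.014):
            m=(abs(P[:,0]-x)<.006)&(abs(P[:,1]-y)<.007)&(P[:,2]<.06); r.append(np.median(P[m,2])*1000 if m.sum() else np.nan)
        print('%.3f'%x,np.array(r))
for n in ('t3','s3'):
    p=cv2.imread('pics/%s.png'%n)
p=cv2.imread('pics/t3.png')[225:325,310:405]; print(p.reshape(-1,3).min(0))
c=cv2.createCLAHE(6,(4,4)).apply(cv2.cvtColor(p,cv2.COLOR_BGR2GRAY)); cv2.imwrite('pics/t3c.png',cv2.resize(c,None,fx=6,fy=6,interpolation=cv2.INTER_CUBIC))
```

```text
y-> [-30. -16.  -2.  12.  26.  40.  54.  68.  82.  96. 110. 124. 138. 152.]
0.420 [ 1.  16.5 32.  30.7 30.6  4.  30.  17.2  2.1  1.8 28.1  4.1  2.7  0.8]
0.432 [ 2.  32.3 33.6 32.2 32.3 33.2 32.5 32.6 32.6 32.7 33.3 32.4 33.2  1.3]
0.444 [ 1.6 32.9 32.9 32.9 32.6 33.  32.5 32.8 32.6 32.1 32.5 32.6 32.8  2.2]
0.456 [ 1.9 32.9 32.7 32.7 33.  32.7 32.6 32.3 33.2 32.7 32.4 33.3 32.4  2. ]
0.468 [ 1.7 32.5 32.4 32.5 32.9 32.4 32.2 32.2 32.5 33.  32.3 32.4 32.5  2.3]
0.480 [ 2.7 33.2 32.6 33.5 33.  32.6 33.3 32.6 32.9 32.9 32.9 32.7 33.   2.2]
0.492 [ 3.  32.6 31.8 32.9 32.6 32.5 32.5 32.6 32.7 32.5 33.  33.1 32.7  1.7]
0.504 [ 2.7 32.8 32.9 32.8 32.4 33.6 32.2 32.9 32.8 32.7 32.7 32.8 32.8  2.2]
0.516 [ 3.5 33.5 32.6 32.7 32.3 32.4 32.9 32.8 32.7 32.5 33.3 32.7 32.9  1.9]
0.528 [ 3.6 32.5 33.2 32.2 32.8 32.6 33.  32.7 32.8 32.5 33.  33.1 33.   1.5]
0.540 [30.  32.9 33.  32.5 32.3 32.4 33.  32.3 33.  33.2 33.1 32.8 32.4  1.8]
0.552 [ 3.6 32.3 32.9 31.8 32.7 32.3 33.3 32.3 32.4 32.  32.6 32.9 32.8  2.4]
0.564 [29.9 32.6 32.6 32.6 32.7 33.2 32.7 32.6 32.5 32.2 33.1 32.7 32.   2.5]
0.576 [16.
[... 1014 characters left out ...]
31.  31.  30.9 31.  31.  31.4 31.1 31.3 31.4 31.2 31.4 18.9  0.6]
0.528 [ nan 31.7 31.3 30.8 31.1 31.5 31.2 31.5 31.3 31.2 30.9 31.5 19.3  0.2]
0.540 [31.  30.7 30.9 30.9 31.  31.1 30.8 31.  31.2 31.2 31.2 31.2 18.4  0.3]
0.552 [31.7 30.3 30.9 30.8 30.8 31.  31.  31.2 31.  31.4 31.2 31.3 19.4  0.2]
0.564 [ nan  nan 31.4 31.2 31.2 31.3 31.1 31.6 31.1 31.2 31.4 30.9 18.4  0.2]
0.576 [ nan  nan  nan  nan 31.2 31.3 31.  31.  31.2 31.3 31.2 31.5 19.9 -0.2]
0.588 [ nan  nan  nan  nan  nan  nan 32.1 30.8 31.3 31.1 31.  31.  20.   0.2]
0.600 [ nan -2.7  nan  nan  nan  nan  nan  nan  nan 31.9 31.  31.  18.1  0.3]
0.612 [ 0.1  0.5 -0.1  0.1 -0.3  0.3 -0.2 -0.4  0.2 -0.3  1.4  6.2 14.6  0.2]
[63 65 64]
```

View pics/t3c.png

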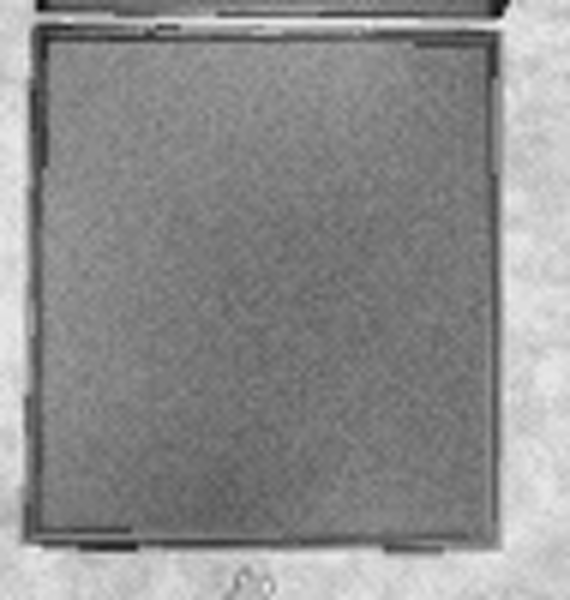

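Run:
```python
from h import *
p=cv2.imread('pics/s3.png')[205:295,255:400]
g=cv2.createCLAHE(5,(3,3)).apply(cv2.cvtColor(p,cv2.COLOR_BGR2GRAY)); cv2.imwrite('pics/s3c.png',cv2.resize(g,None,fx=5.4,fy=5.4,interpolation=cv2.INTER_CUBIC))
for c in('top','side'):
  viewer.read_camera(c)
  for n in ['torque_driver','case_lid','lid_knob']:
    print(c,n,[(round(r['score'],2),np.round(r['at'],4).tolist()) for r in search_frame(c,n)])
wt=cloud('top',np.load('pics/t3_d.npy')); P=wt.reshape(-1,3)
m=(abs(P[:,1]-.061)<.08)&(P[:,0]>.605)&(P[:,0]<.72)&(P[:,2]>.03)
Q=P[m]; 
for z in np.arange(.03,.24,.02):
    k=Q[abs(Q[:,2]-z)<.01]; print('lid z%.2f'%z,len(k), np.round(np.percentile(k[:,0],[5,50,95]),4) if len(k) else '')
```

```text
top torque_driver []
top case_lid [(0.62, [0.5706, 0.0593, 0.0343]), (0.61, [0.6489, 0.0601, 0.1318])]
top lid_knob [(0.98, [0.6474, 0.0582, 0.1342]), (0.73, [0.7017, 0.3549, 0.0495])]
side torque_driver []
side case_lid [(0.67, [0.6528, 0.0908, 0.1458])]
side lid_knob [(0.6, [0.6524, 0.0834, 0.151])]
lid z0.03 623 [0.6058 0.6166 0.6286]
lid z0.05 356 [0.6141 0.6291 0.6333]
lid z0.07 237 [0.6328 0.6347 0.6373]
lid z0.09 259 [0.6368 0.6394 0.6412]
lid z0.11 263 [0.6408 0.6434 0.6459]
lid z0.13 293 [0.6445 0.6473 0.6497]
lid z0.15 306 [0.6491 0.6517 0.6541]
lid z0.17 255 [0.6536 0.6553 0.6574]
lid z0.19 156 [0.6658 0.6888 0.7001]
lid z0.21 855 [0.6509 0.6593 0.6671]
lid z0.23 3 [0.652  0.6532 0.6549]
```

View pics/s3c.png

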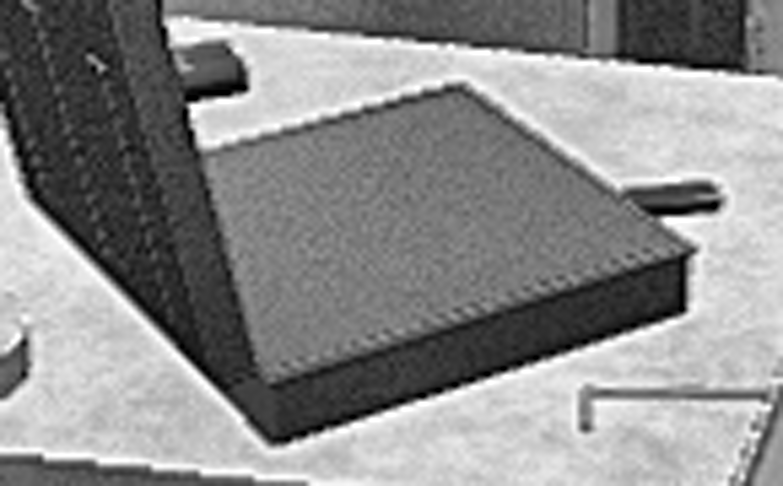

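The zoom shows a textured, foam-like flat sheet inside the rim at about z=31 mm. The lid itself is hollow, so this is an unlisted cover over the bays. I'll probe it gently with closed fingers.

```bash
cat >> h.py <<'E'
def probe(x,y,z0=.040,zmin=.024,fmax=6,R=None):
    env.reach([x,y,.10],RY if R is None else R); env.movel([x,y,z0],rate=.2)
    f0=env.sense()['wrist_force'][2]; z=z0
    while z>zmin:
        z-=.0015; env.movel([x,y,z],rate=.03); s=env.sense(); f=s['wrist_force'][2]-f0
        print('%.4f'%s['ee_pos'][2],'%.1f'%f,end=' | ',flush=True)
        if f>fmax: break
    print(); return z
E
python3 - <<'E'
from h import *
effector.grasp(squeeze=10)
probe(.50,-.010)
snap('side','s4.png');snap('top','t4.png')
p=env.sense()['ee_pos']; st()
env.movel(p+[0,0,.06],rate=.15)
E
```

```text
0.0395 -2.0 | 0.0372 -1.3 | 0.0354 -1.3 | 0.0339 -1.0 | 0.0324 -1.7 | 0.0309 -1.9 | 0.0297 2.2 | 0.0289 9.7 | 
 t21.0 p [ 0.5006 -0.0094  0.0289] F [-1.2  3.  10.4] w 0.0004
```

View pics/s4.png

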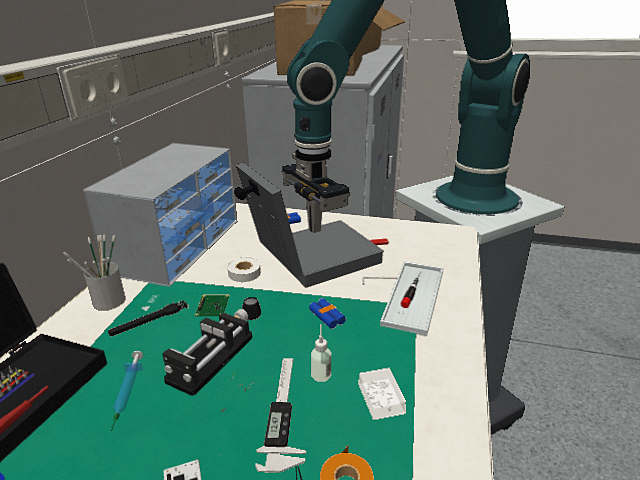

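Run:
```python
from h import *
np.set_printoptions(precision=1,suppress=True,linewidth=200)
# multiple frames averaged
for c in ('top','side'):
    D=[];I=[]
    env.reach([.36,.38,.25],Rdown(pi/2)) if c=='top' else None
    for i in range(10):
        p,d=viewer.read_camera(c); D.append(d); I.append(p.astype(float))
    D=np.array(D); d=np.where((D>0).mean(0)>.5,np.median(D,0),0).astype(np.float32); I=np.mean(I,0)
    np.save('pics/%s_avg.npy'%c,d); np.save('pics/%s_img.npy'%c,I)
    W=cloud(c,d); P=W.reshape(-1,3); G=I.mean(-1).reshape(-1)
    print(c,'noise',np.std(D[:,270,356]) if c=='top' else np.std(D[:,250,330]))
    for ax,o,lo,hi,rng in ((1,0,.45,.58,np.arange(-.03,.152,.002)),(0,1,.0,.12,np.arange(.416,.622,.002))):
        print('axis','xy'[ax])
        for v in rng:
            m=(abs(P[:,ax]-v)<.001)&(P[:,o]>lo)&(P[:,o]<hi)&(P[:,2]>-.01)&(P[:,2]<.06)
            if m.sum(): 
                if v<rng[0]+.03 or v>rng[-1]-.03 or abs(v-.072)<.012: print('%.3f:%.1f/%d(%d)'%(v,P[m,2].mean()*1000,G[m].mean(),m.sum()),end=' ')
        print()
    print(env.sense()['t'])
I=np.load('pics/top_img.npy')[220:330,305:410]; 
I=np.clip((I-60)*3,0,255).astype(np.uint8)[:,:,::-1]; cv2.imwrite('pics/t5.png',cv2.resize(I,None,fx=5.4,fy=5.4,interpolation=cv2.INTER_NEAREST))
I=np.load('pics/side_img.npy')[195:295,255:400]; 
I=np.clip((I-40)*2.5,0,255).astype(np.uint8)[:,:,::-1]; cv2.imwrite('pics/s5.png',cv2.resize(I,None,fx=5.4,fy=5.4,interpolation=cv2.INTER_NEAREST))
```

```text
top noise 0.001479922
axis y
-0.030:2.4/123(4) -0.026:31.5/132(21) -0.024:33.4/103(61) -0.022:33.4/112(60) -0.020:32.7/113(60) -0.018:32.6/113(60) -0.016:32.7/113(58) -0.014:32.5/113(45) -0.012:32.8/113(45) -0.010:32.7/112(45) -0.008:32.8/112(49) -0.006:32.7/113(58) -0.004:32.7/113(61) -0.002:32.7/113(60) 0.060:32.5/114(61) 0.062:32.7/114(61) 0.064:32.8/114(61) 0.066:32.5/114(52) 0.068:33.5/114(10) 0.070:32.7/114(60) 0.072:32.6/114(61) 0.074:32.6/115(61) 0.076:32.6/115(61) 0.078:32.8/115(61) 0.080:32.7/115(61) 0.082:32.7/115(61) 0.122:32.6/118(34) 0.124:32.8/118(41) 0.126:32.5/118(61) 0.128:32.6/118(61) 0.130:32.7/118(61) 0.132:32.7/118(61) 0.134:32.7/119(61) 0.136:32.8/118(61) 0.138:32.8/114(61) 0.140:33.3/103(61) 0.142:33.5/112(61) 0.144:24.7/132(53) 0.146:1.6/178(36) 0.148:1.6/184(36) 0.150:1.8/184(53) 
axis x
0.416:1.4/181(54) 0.418:1.9/181(48) 0.420:11.7/137(20) 0.422:31.9/123(43) 0.424:33.3/108(53) 0.426:33.2/118(26) 0.428:33.5/116(44) 0.430:32.7/116(46) 0.432:32.7/116(55) 0.434:32.6/116(56) 0.436:32.6/116(56) 0.438:32.6/115(56) 0.440:32.7/115(56) 0.442:32.9/115(56) 0.444:32.8/
[... 884 characters left out ...]
/103(31) 0.130:31.3/103(31) 0.132:31.2/103(39) 0.134:31.2/103(29) 0.136:31.3/100(30) 0.138:31.5/93(19) 0.140:28.9/99(34) 0.142:15.4/58(589) 0.144:17.6/81(203) 0.146:1.9/221(36) 0.148:0.3/225(35) 0.150:0.3/222(34) 
axis x
0.422:30.9/144(2) 0.424:31.4/120(8) 0.426:32.1/104(24) 0.428:31.7/92(32) 0.430:31.4/100(24) 0.432:31.2/102(24) 0.434:31.3/103(21) 0.436:31.2/103(27) 0.438:31.3/103(21) 0.440:31.2/103(25) 0.442:31.2/103(22) 0.444:31.2/102(23) 0.592:30.9/102(9) 0.594:30.9/99(8) 0.596:31.2/98(8) 0.598:31.1/99(6) 0.600:31.1/104(4) 0.602:31.0/99(2) 0.604:30.4/62(1) 0.608:11.3/54(1) 0.610:2.8/172(45) 0.612:0.0/227(33) 0.614:0.1/221(37) 0.616:0.1/220(32) 0.618:0.2/219(26) 0.620:0.1/219(27) 
24.1667
```

View pics/t5.png

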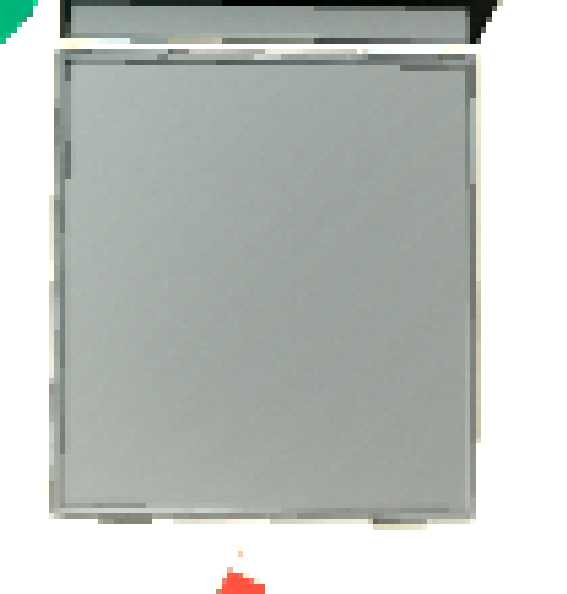

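View pics/s5.png

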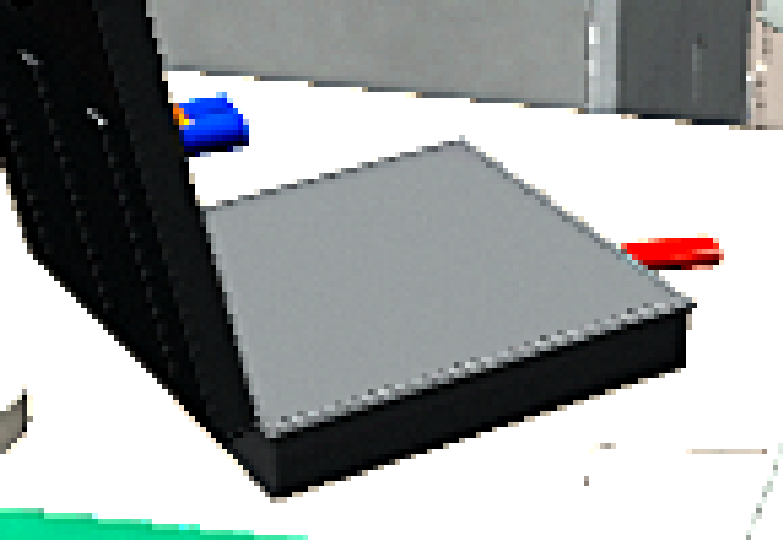

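The sheet is inset about 1 mm below the rim and fills the opening. I'll probe more points to learn what supports it and whether it tips.

Run:
```python
from h import *
for x,y in ((.50,.128),(.445,.128),(.445,-.008),(.50,.025)):
    print(x,y); probe(x,y,z0=.036,zmin=.020,fmax=18); 
    if (x,y)==(.445,.128): snap('side','s6.png')
    p=env.sense()['ee_pos']; env.movel([p[0],p[1],.07],rate=.25)
st()
```

```text
0.5 0.128
0.0355 0.0 | 0.0332 -0.1 | 0.0314 0.1 | 0.0299 -0.7 | 0.0284 -1.2 | 0.0274 4.5 | 0.0257 1.8 | 0.0240 2.3 | 0.0225 1.9 | 0.0209 2.7 | 0.0195 2.9 | 
0.445 0.128
0.0353 0.1 | 0.0333 -0.5 | 0.0314 0.8 | 0.0299 -0.5 | 0.0284 -0.3 | 0.0270 -0.7 | 0.0254 -1.1 | 0.0239 -1.0 | 0.0225 1.1 | 0.0210 1.5 | 0.0195 2.0 | 
0.445 -0.008
0.0353 0.5 | 0.0332 0.5 | 0.0314 0.6 | 0.0299 -0.5 | 0.0286 2.1 | 0.0276 10.2 | 0.0260 5.0 | 0.0243 2.0 | 0.0227 2.6 | 0.0212 2.7 | 0.0197 2.7 | 
0.5 0.025
0.0354 -0.2 | 0.0332 1.1 | 0.0314 -0.4 | 0.0299 -0.0 | 0.0284 0.2 | 0.0269 0.1 | 0.0254 0.8 | 0.0239 0.7 | 0.0224 0.6 | 0.0209 0.2 | 0.0194 0.0 | 
 t41.1 p [0.5007 0.0253 0.0709] F [-0.2  0.1  0.4] w 0.0005
```

It yields and tips. Looking again.

Run:
```python
from h import *
env.reach([.40,.34,.22],Rdown(pi/2))
p,d=snap('top','t7.png'); cv2.imwrite('pics/t7z.png',cv2.resize(p[210:335,290:420,::-1],None,fx=4.6,fy=4.6,interpolation=cv2.INTER_CUBIC))
p,d2=snap('side','s7.png'); cv2.imwrite('pics/s7z.png',cv2.resize(p[170:310,240:420,::-1],None,fx=4.2,fy=4.2,interpolation=cv2.INTER_CUBIC))
np.set_printoptions(precision=0,suppress=True,linewidth=200)
for W in (cloud('top',d),cloud('side',d2)):
    P=W.reshape(-1,3)
    for x in np.arange(.42,.62,.012):
        r=[]
        for y in np.arange(-.03,.16,.01):
            m=(abs(P[:,0]-x)<.006)&(abs(P[:,1]-y)<.005)&(P[:,2]<.1); r.append(np.median(P[m,2])*1000 if m.sum() else np.nan)
        print('%.3f'%x,np.array(r))
print(env.sense()['t'])
```

```text
0.420 [ 3.  4. 33. 31. 31. 17. 29.  4. 31. 29. 17.  2.  2.  2. 29.  4.  3.  2.  1.]
0.432 [ 3. 33. 33. 33. 33. 33. 33. 33. 33. 33. 33. 33. 33. 33. 33. 34. 33. 33.  1.]
0.444 [ 2. 33. 33. 33. 33. 33. 32. 31. 33. 32. 33. 32. 32. 33. 33. 32. 33. 33.  1.]
0.456 [ 1. 33. 33. 32. 33. 33. 33. 33. 33. 33. 33. 33. 32. 33. 32. 33. 32. 33.  2.]
0.468 [ 1. 34. 33. 33. 33. 33. 32. 34. 32. 33. 32. 32. 33. 33. 32. 33. 33. 33.  3.]
0.480 [ 2. 33. 32. 33. 33. 33. 33. 32. 33. 33. 33. 34. 32. 33. 33. 33. 34. 33.  2.]
0.492 [ 2. 33. 32. 33. 33. 32. 33. 33. 32. 32. 32. 33. 33. 34. 33. 32. 33. 33.  2.]
0.504 [ 1. 32. 33. 33. 33. 34. 33. 33. 33. 32. 33. 31. 32. 32. 32. 33. 33. 32.  3.]
0.516 [ 2. 33. 33. 33. 33. 33. 32. 33. 32. 33. 33. 33. 32. 33. 33. 34. 33. 33.  2.]
0.528 [ 2. 32. 33. 33. 33. 33. 32. 33. 33. 32. 33. 33. 33. 33. 32. 33. 33. 33.  2.]
0.540 [28. 33. 33. 33. 33. 33. 33. 33. 32. 33. 33. 33. 32. 33. 32. 32. 32. 32.  2.]
0.552 [ 4. 33. 32. 33. 33. 33. 34. 32. 33. 33. 33. 33. 33. 32. 32. 33. 33. 34.  1.]
0.564 [32. 33. 33. 33. 32. 33. 33. 32. 33. 34. 32. 32. 34. 32. 33. 33. 34. 33.  2.]
0.576 [ 
[... 1062 characters left out ...]
 31. 31. 31. 16. -0.]
0.528 [nan 31. 31. 31. 31. 31. 31. 32. 31. 30. 31. 30. 31. 30. 31. 31. 31. 16.  0.]
0.540 [32. 31. 32. 32. 31. 31. 31. 31. 31. 31. 31. 31. 31. 31. 31. 32. 31. 18.  0.]
0.552 [nan 31. 32. 31. 31. 31. 31. 32. 31. 30. 31. 31. 31. 31. 31. 32. 31. 17.  0.]
0.564 [nan nan nan 30. 30. 31. 31. 32. 31. 31. 32. 31. 31. 31. 31. 31. 31. 16.  0.]
0.576 [nan nan nan nan nan nan 31. 31. 32. 31. 31. 32. 31. 31. 31. 31. 31. 17.  0.]
0.588 [nan nan nan nan nan nan nan nan nan 31. 32. 32. 31. 31. 31. 31. 31. 17.  0.]
0.600 [nan nan nan nan nan nan nan nan nan nan nan nan 32. 31. 31. 31. 31. 17.  0.]
0.612 [-1.  0. -0. -1. -0. -0.  0. -0.  0. -0.  0. -0. -0.  0.  1.  4. 11. 17.  0.]
42.525
```

View pics/t7z.png

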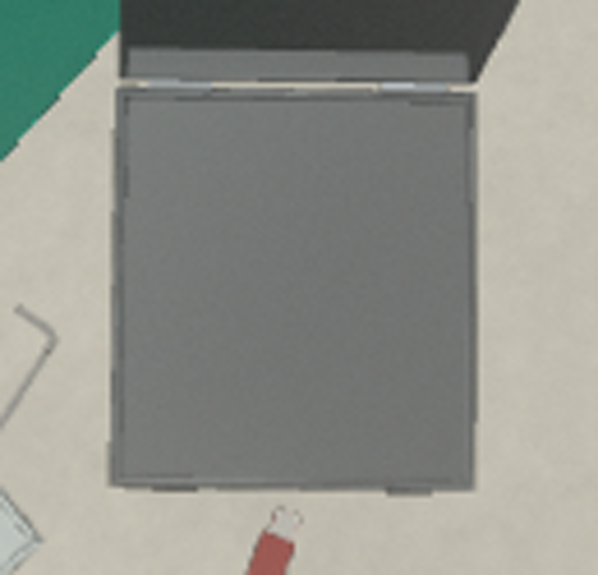

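View pics/s7z.png

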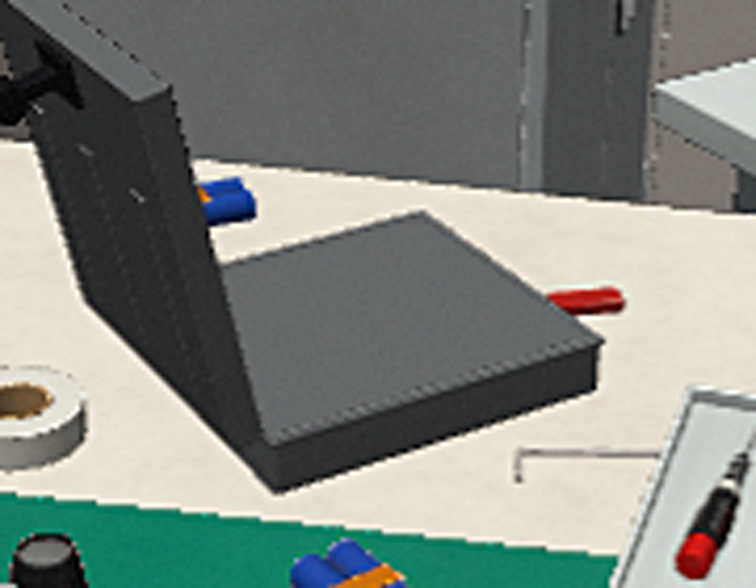

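Run:
```python
from h import *
p=cv2.imread('pics/s6.png'); cv2.imwrite('pics/s6z.png',cv2.resize(p[120:310,230:430],None,fx=3.1,fy=3.1,interpolation=cv2.INTER_CUBIC))
```

```text
(no output)
```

View pics/s6z.png

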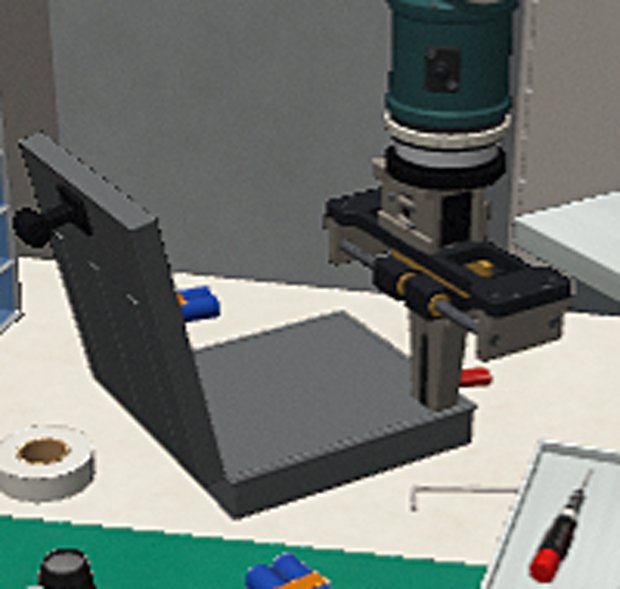

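In this view the fingers are plainly inside the grey surface at about (440,400), with no force on them. It hides the bays from the cameras but has no substance. The earlier contacts were the fingers on the rim walls. So I'll locate the torque driver by touch, with light probes in the narrow bay.

```bash
cat >> h.py <<'E'
RX=Rdown(0.)
def touch(x,y,R,ztop=.05,zmin=.017,f=2.5,rate=.05,step=.004):
    p=env.sense()['ee_pos']
    env.reach([x,y,ztop],R); f0=env.sense()['wrist_force']; z=.034
    env.movel([x,y,z],rate=.15)
    while z>zmin+1e-6:
        z=max(z-step,zmin); env.movel([x,y,z],rate=rate); s=env.sense(); F=s['wrist_force']-f0
        if F[2]>f: break
    s=env.sense();print('touch',x,y,'z %.4f'%s['ee_pos'][2],'F',np.round(s['wrist_force']-f0,1),'t%.1f'%s['t'],flush=True); return s['ee_pos'][2]
E
python3 - <<'E'
from h import *
env.reach([.47,.107,.12],RX)
for y in (.0855,.128,.1065):
    touch(.49,y,RX)
    env.movel([.49,y,.05],rate=.3)
E
```

```text
touch 0.49 0.0855 z 0.0170 F [ 0.2  0.4 -0.5] t45.5
touch 0.49 0.128 z 0.0170 F [1.4 0.7 1. ] t47.5
touch 0.49 0.1065 z 0.0243 F [-9.2 -1.7 30.5] t49.0
```

The handle is found at y≈0.1065, top at z≈0.024, with free space on both sides. Fully open fingers don't fit the 66 mm bay, so I'll enter closed over the thin shaft and open against the bay walls. I'll watch the forces while doing it.

Run:
```python
from h import *
effector.grasp(squeeze=4)
env.reach([.557,.1065,.06],RY)
env.movel([.557,.1065,.021],rate=.1); st('in')
effector.release(); st('opened')
env.pause(.2); st()
snap('side','s8.png')
```

```text
in t51.2 p [0.5568 0.1063 0.0206] F [0.2 0.4 0.1] w 0.0008
opened t51.9 p [0.5571 0.1061 0.0212] F [-0.6 -1.7  2.4] w 0.0404
 t52.1 p [0.5571 0.1061 0.0211] F [-0.7 -2.1  2.7] w 0.0404
```

Opening stopped at 40 mm with small net force. Now I'll slide down and along to the handle.

Run:
```python
from h import *
def go(p,rate=.05):
    env.movel(p,rate=rate); s=st(); return np.linalg.norm(s['wrist_force'])<45
ok=go([.557,.1062,.016]) and go([.557,.1062,.0115])
for x in (.54,.52,.505,.49):
    if not ok: print('stop');break
    ok=go([x,.1062,.0115],.06)
if ok:
    effector.grasp(squeeze=30); st('grasped')
```

```text
t52.4 p [0.5577 0.1062 0.0161] F [ 0.8 -1.6  0.9] w 0.0393
 t52.6 p [0.5577 0.1062 0.0115] F [ 3.2 -1.8  0.3] w 0.0385
 t53.1 p [0.5404 0.1064 0.0119] F [ 2.9 -1.2  4.4] w 0.0382
 t53.5 p [0.5198 0.1066 0.0116] F [ 1.5 -0.   4.6] w 0.0381
 t54.0 p [0.5047 0.1067 0.0115] F [2.1 2.3 4. ] w 0.0382
 t54.4 p [0.4898 0.1069 0.0115] F [3.1 3.2 3.9] w 0.0388
grasped t54.6 p [0.4899 0.1069 0.0115] F [0.7 4.6 5.3] w 0.0393
```

Run:
```python
from h import *
env.pause(.3); st()
effector.grasp(squeeze=35); env.pause(.3); st()
```

```text
t54.9 p [0.4899 0.1068 0.0115] F [1.2 5.1 5. ] w 0.0394
 t55.8 p [0.4899 0.1062 0.0114] F [ 0.2 -0.5 -1.5] w 0.0183
```

It grips the handle (18.3 mm). The small driver occupies the middle of the tray, so I'll park the torque driver in the wide bay first.

Run:
```python
from h import *
x=.4899
env.movel([x,.1062,.085],rate=.12); st('lift')
snap('side','s9.png')
for n in ['torque_driver']: print([(round(r['score'],2),np.round(r['at'],4).tolist()) for r in tip_of('side',n)])
p,d=snap('top','t9.png'); print([(round(r['score'],2),np.round(r['at'],4).tolist()) for r in tip_of('top',n)])
cv2.imwrite('pics/t9z.png',cv2.resize(p[180:330,280:430,::-1],None,fx=4,fy=4))
p=cv2.imread('pics/s9.png'); cv2.imwrite('pics/s9z.png',cv2.resize(p[120:310,230:430],None,fx=3.1,fy=3.1,interpolation=cv2.INTER_CUBIC))
```

```text
lift t56.5 p [0.4895 0.1063 0.0847] F [-0.5 -0.4 -0.6] w 0.0180
[(0.68, [0.5164, 0.1058, 0.0794])]
[]
```

View pics/s9z.png

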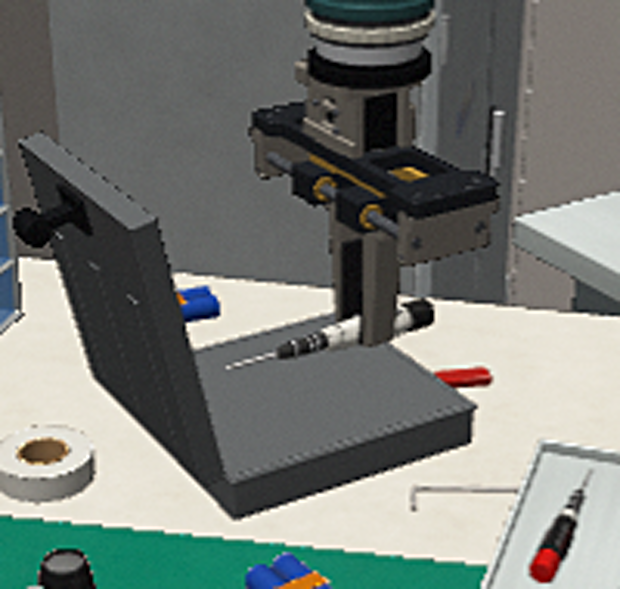

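The torque driver is held level at about (370,330) with its handle to the front. Parking it.

Run:
```python
from h import *
x=.4899
env.movel([x,.0245,.085],rate=.2)
env.movel([x,.0245,.045],rate=.15)
env.movel([x,.0245,.0125],rate=.08); st('down')
effector.release(); env.pause(.2); st('rel')
s=env.sense()['ee_pos']
env.movel([x,.0245,.034],rate=.05); st('up')   
env.movel([x,.0245,.09],rate=.2); st('up2')
env.reach([.40,.10,.3],RY)
# tray geometry
p,d=snap('top','t10.png'); W=cloud('top',d); 
I=p.astype(int); P=W.reshape(-1,3); C=I.reshape(-1,3)
m=(P[:,0]>.33)&(P[:,0]<.58)&(P[:,1]>.17)&(P[:,1]<.37)&(C[:,2]>C[:,0]+2)&(C.min(1)>140)&(C[:,1]-C[:,0]<30)
Q=P[m]; print(m.sum(),cv2.minAreaRect(Q[:,:2].astype(np.float32)*1000), np.median(Q[:,2]))
cv2.imwrite('pics/t10m.png',np.where(m.reshape(480,640),255,0)[200:360,190:330].astype(np.uint8).repeat(4,0).repeat(4,1))
cv2.imwrite('pics/t10z.png',cv2.resize(p[240:360,200:310,::-1],None,fx=5,fy=5,interpolation=cv2.INTER_CUBIC))
```

```text
down t58.2 p [0.4896 0.0242 0.012 ] F [-0.9  0.4  0.4] w 0.0179
rel t59.2 p [0.4899 0.0254 0.0126] F [-0.6  4.9  2.7] w 0.0634
up t59.8 p [0.49   0.0235 0.034 ] F [ 1.3 -0.6 -0.7] w 0.0920
up2 t60.2 p [0.4902 0.0243 0.0904] F [-0.3 -0.8 -0.1] w 0.0918
1735 ((451.57421875, 275.1602783203125), (208.03831481933594, 77.9482650756836), 39.8144645690918) 0.005783109329099867
```

View pics/t10m.png

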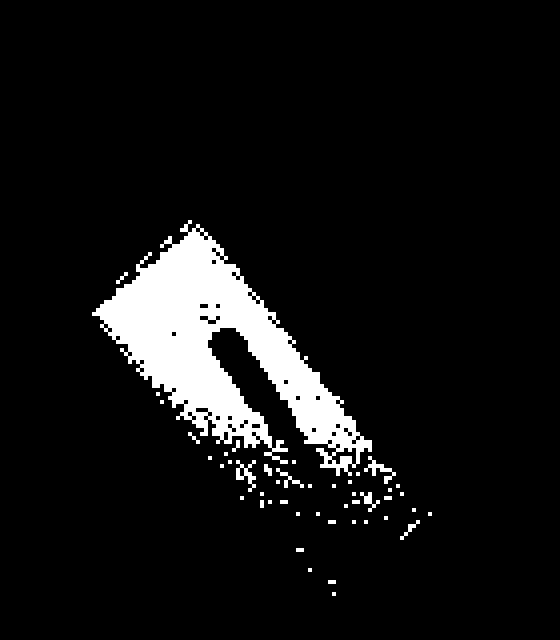

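View pics/t10z.png

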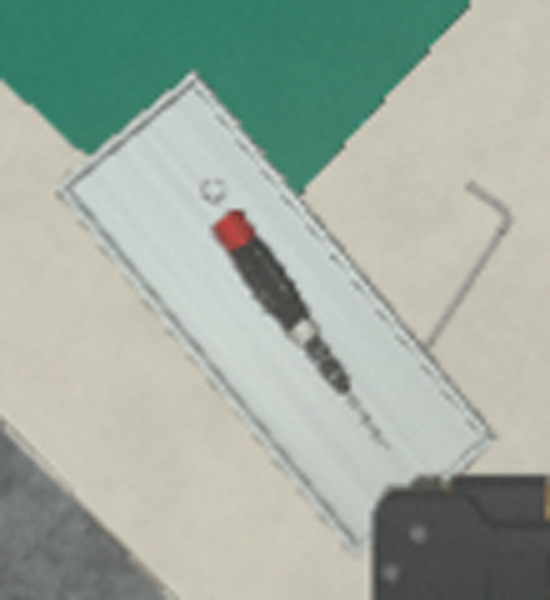

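```bash
cat >> h.py <<'E'
def onplane(cam,u,v,z):
    a=world(cam,u,v,1.0); e=np.array(viewer.camera_info(cam)['eye']); return e+(a-e)*(z-e[2])/(a[2]-e[2])
E
python3 - <<'E'
from h import *
np.set_printoptions(precision=4,suppress=True)
c=np.array([onplane('top',*q,.013+.0015) for q in ((238.75,254.5),(212,277.5),(272,350.75),(299.25,327.5))])
print(c, c.mean(0)); 
l=(c[0]+c[1]-c[2]-c[3])/2; w=(c[1]-c[0]); print(np.linalg.norm(l),np.linalg.norm(w),degrees(atan2(l[1],l[0])),degrees(atan2((c[1]-c[0])[1],(c[1]-c[0])[0])))
h=onplane('top',245.6,284,.012+.0015);t=onplane('top',278,329.4,.0135);a=onplane('top',247,285.8,.02);b=onplane('top',260.6,306.4,.02)
print(h,t,np.linalg.norm(h-t),degrees(atan2(*(h-t)[1::-1])),(h+t)/2,degrees(atan2(*(a-b)[1::-1])))
# depth blob of driver above 14 mm, both views
for n,cam,zo in(('t10','top',.0015),('s7','side',0)):
    P=cloud(cam,np.load('pics/%s_d.npy'%n)).reshape(-1,3); m=(np.hypot(P[:,0]-.455,P[:,1]-.268)<.06)&(P[:,2]-zo>.0125)&(P[:,2]<.05)
    Q=P[m]; mu=Q.mean(0); U=np.linalg.svd(Q[:,:2]-mu[:2])[2][0] if len(Q)<3000 else None
    U=U*np.sign(U[0]); tt=(Q[:,:2]-mu[:2])@U; print(cam,len(Q),mu,degrees(atan2(U[1],U[0])),tt.min(),tt.max(),'top z',np.percentile(Q[:,2],95)-zo)
E
```

```text
[[0.5545 0.3105 0.0145]
 [0.5037 0.3688 0.0145]
 [0.3451 0.2355 0.0145]
 [0.3957 0.1764 0.0145]] [0.4498 0.2728 0.0145]
0.20750276577205595 0.07726239596004836 40.12196668097538 131.11443349272483
[0.4898 0.2947 0.0135] [0.3913 0.2228 0.0135] 0.1220078873500891 36.13033328322925 [0.4406 0.2588 0.0135] 34.09541106292777
top 353 [0.4575 0.2721 0.0184] 29.662848837749078 -0.06327307296148676 0.05216470004939169 top z 0.021922251906907386
side 315 [0.4608 0.278  0.0166] 25.878661523556477 -0.06723192314986474 0.047749244171278224 top z 0.02127796184479999
```

```bash
cat >> h.py <<'E'
T0=np.array([.450,.2725]); TU=np.array([cos(radians(40)),sin(radians(40))]); TN=np.array([-TU[1],TU[0]])
def tray(a,c,z): return np.r_[T0+a*TU+c*TN,z]
RT=Rdown(radians(130))
E
python3 - <<'E'
from h import *
effector.grasp(squeeze=4)
env.reach(tray(.075,0,.08),RT)
env.movel(tray(.075,0,.025),rate=.2)
env.movel(tray(.075,0,.0075),rate=.08); st('in')
effector.release(); env.pause(.1); st('open')
for a in (.055,.04,.025,.0095):
    env.movel(tray(a,-.001,.0075),rate=.06); s=st()
    if np.linalg.norm(s['wrist_force'])>30: print('STOP'); break
else:
    effector.grasp(squeeze=30); env.pause(.4); st('grasp'); effector.grasp(squeeze=31); env.pause(.3); st('grasp2')
snap('side','s11.png'); snap('top','t11.png')
E
```

```text
in t64.6 p [0.5073 0.3206 0.0073] F [-0.5  0.2 -0.5] w 0.0002
open t65.5 p [0.506  0.3224 0.0075] F [-4.   3.3  1.5] w 0.0467
 t66.0 p [0.4932 0.3114 0.0089] F [-2.7  7.9  6.8] w 0.0484
 t66.4 p [0.4827 0.3025 0.0096] F [-1.8  9.3  8.7] w 0.0497
 t66.8 p [0.4717 0.293  0.0098] F [-1.1 10.   9.6] w 0.0496
 t67.2 p [0.4601 0.283  0.0098] F [-0.9 10.5 10.4] w 0.0494
grasp t67.8 p [0.4603 0.2813 0.0094] F [0.2 1.1 3. ] w 0.0446
grasp2 t68.6 p [0.4579 0.2778 0.0075] F [ 0.2 -0.6 -0.6] w 0.0146
```

View pics/s11.png

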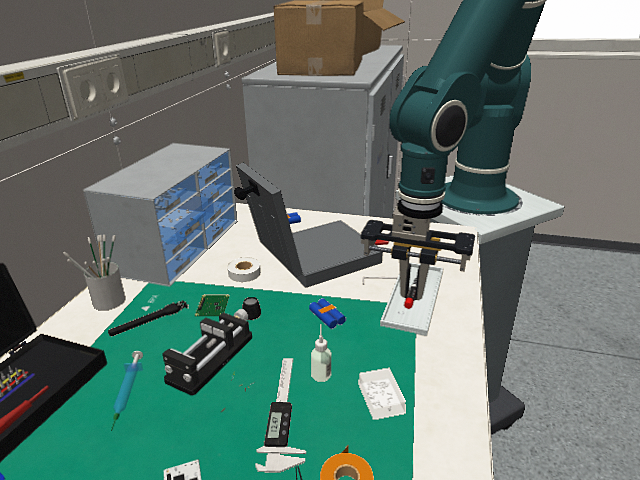

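Run:
```python
from h import *
p=env.sense()['ee_pos']
env.movel([p[0],p[1],.10],rate=.2); s=st('lift')
env.reach([.544,.1065,.09],RY); st('over')
snap('side','s12.png'); print([(round(r['score'],2),np.round(r['at'],4).tolist()) for r in tip_of('side','small_driver')])
p=cv2.imread('pics/s12.png'); cv2.imwrite('pics/s12z.png',cv2.resize(p[120:310,230:430],None,fx=3.1,fy=3.1,interpolation=cv2.INTER_CUBIC))
```

```text
lift t69.3 p [0.4572 0.2779 0.0995] F [-0.6  0.2 -0.7] w 0.0145
over t70.1 p [0.5431 0.108  0.0891] F [-0.1  0.6  0.5] w 0.0145
[(0.71, [0.5175, 0.1111, 0.0874])]
```

View pics/s12z.png

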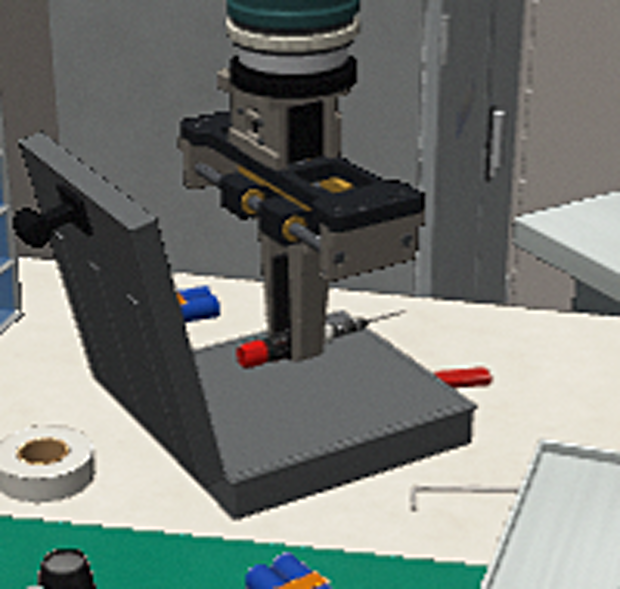

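Run:
```python
from h import *
env.movel([.544,.1065,.04],rate=.15)
env.movel([.544,.1065,.0085],rate=.08); st('down')
effector.release(); env.pause(.2); st('rel')
env.movel([.544,.1065,.034],rate=.06)
env.movel([.544,.1065,.08],rate=.25); st('up')
effector.grasp(squeeze=4)
env.reach([.560,.0245,.06],RY)
env.movel([.560,.0245,.021],rate=.12); st('in')
effector.release(); env.pause(.1); st('open')
ok=True
for q in ([.56,.0245,.0125],[.535,.0245,.012],[.51,.0245,.0115],[.489,.0245,.0115]):
    env.movel(q,rate=.07); s=st()
    if np.linalg.norm(s['wrist_force'])>35: ok=False;print('STOP');break
if ok:
    effector.grasp(squeeze=35); env.pause(.3); effector.grasp(squeeze=36); env.pause(.2); st('grasp')
```

```text
down t71.2 p [0.5437 0.1062 0.0079] F [0.3 0.1 0.1] w 0.0147
rel t71.9 p [0.5441 0.1063 0.0085] F [ 0.3 -0.7  0. ] w 0.0386
up t72.8 p [0.5448 0.1073 0.0811] F [ 0.5  0.6 -0.4] w 0.0920
in t75.1 p [0.5598 0.0251 0.0208] F [ 0.2 -0.5  0.7] w 0.0005
open t76.2 p [0.56   0.0247 0.021 ] F [ 0.3  0.8 -1. ] w 0.0642
 t76.5 p [0.5608 0.0247 0.0124] F [ 3.3  0.9 -4.2] w 0.0626
 t77.0 p [0.5356 0.0249 0.0126] F [1.4 1.6 6.9] w 0.0627
 t77.5 p [0.5102 0.0252 0.0117] F [2.  3.7 5.6] w 0.0625
 t77.9 p [0.489  0.0254 0.0116] F [1.9 4.6 4.3] w 0.0622
grasp t79.2 p [0.489  0.0245 0.0115] F [-0.6  0.3 -1.4] w 0.0180
```

Run:
```python
from h import *
env.movel([.489,.0245,.10],rate=.15); st('lift')
env.reach(tray(-.027,0,.10),RT); st('over')
env.movel(tray(-.027,0,.04),rate=.2)
env.movel(tray(-.027,0,.0145),rate=.08); st('down')
effector.release(); st('rel')
env.movel(tray(-.027,0,.09),rate=.2)
env.reach([.45,.0,.25],RX)
p,d=snap('top','t13.png'); print([(round(r['score'],2),np.round(r['at'],4).tolist()) for n in ('torque_driver','cell_0') for r in tip_of('top',n)])
cv2.imwrite('pics/t13z.png',cv2.resize(p[200:360,190:470,::-1],None,fx=2.8,fy=2.8,interpolation=cv2.INTER_CUBIC))
snap('side','s13.png'); print([(round(r['score'],2),np.round(r['at'],4).tolist()) for n in ('torque_driver','cell_0') for r in tip_of('side',n)])
st()
```

```text
lift t80.0 p [0.4885 0.0248 0.0995] F [-0.2 -0.8 -0.9] w 0.0179
over t80.9 p [0.4299 0.2533 0.0998] F [ 0.5 -0.6 -1.5] w 0.0182
down t81.8 p [0.4291 0.255  0.0142] F [ 0.1 -0.1  0.1] w 0.0177
rel t83.0 p [0.4293 0.2551 0.0145] F [0.2 0.1 0.2] w 0.0920
[(0.61, [0.4497, 0.2742, 0.0045]), (0.83, [0.6241, 0.2414, -0.0034]), (0.56, [0.5126, -0.1333, 0.0006]), (0.31, [0.5178, 0.1071, 0.0063])]
[(0.69, [0.4494, 0.2703, 0.0044]), (0.29, [0.624, 0.2494, -0.0023]), (0.76, [0.6203, 0.2478, 0.0006]), (0.5, [0.511, -0.1367, -0.0028])]
 t85.5 p [4.500e-01 2.000e-04 2.499e-01] F [-0.   0.7  0.7] w 0.0919
```

View pics/t13z.png

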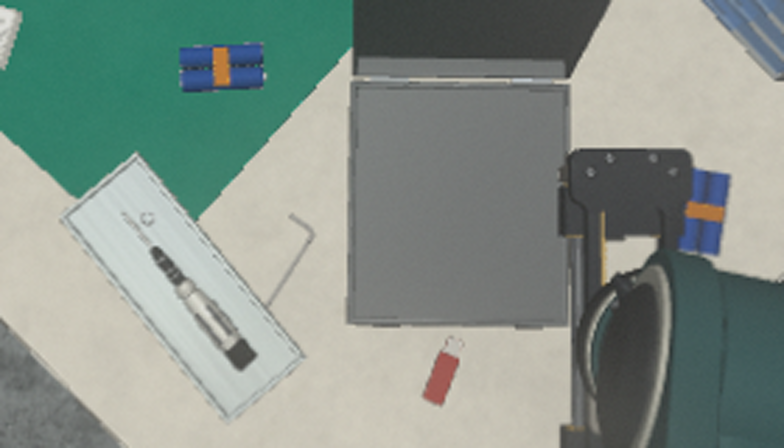

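View pics/s13.png

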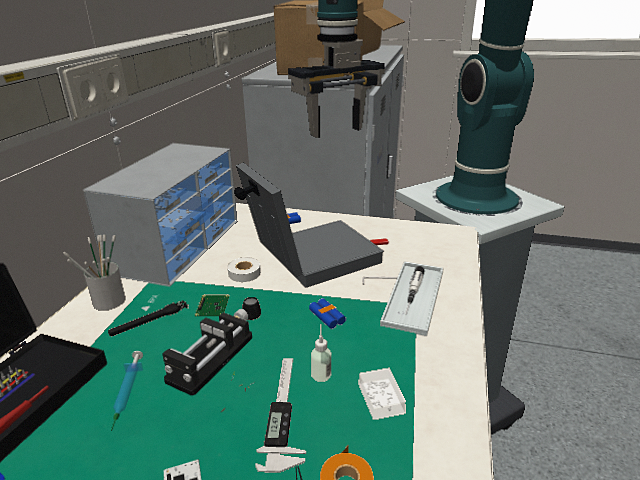

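Top view: the torque driver lies in the tray at about (200,310) in the zoom, and cells are at (222,68) and (712,212). Both are unmoved. Before the cell next to it, I'll check clearance to the drawer cabinet and re-measure both cells.

Run:
```python
from h import *
np.set_printoptions(precision=3,suppress=True)
P=cloud('top',np.load('pics/t0_d.npy' if 0 else 'pics/top0_d.npy')).reshape(-1,3)
m=(P[:,1]<-.1)&(P[:,1]>-.4)&(P[:,0]>.4)&(P[:,0]<.9)&(P[:,2]>.05)
Q=P[m]
for y in np.arange(-.10,-.36,-.02):
    k=Q[abs(Q[:,1]-y)<.01]; print('%.2f'%y, len(k), np.percentile(k[:,0],[0.5,2,5]) if len(k) else '', np.round(np.percentile(k[:,2],95),2) if len(k) else '')
for n,cam in (('t13','top'),('s13','side')):
    P=cloud(cam,np.load('pics/%s_d.npy'%n)).reshape(-1,3)
    for c,z in (((.622,.245),.0145),((.511,-.134),.011)):
        m=(abs(P[:,0]-c[0])<.055)&(abs(P[:,1]-c[1])<.05)&(P[:,2]>z)&(P[:,2]<.04)
        r=cv2.minAreaRect(P[m][:,:2].astype(np.float32)*1000); print(cam,m.sum(),np.round(r[0],1),np.round(r[1],1),r[2])
```

```text
-0.10 669 [0.714 0.717 0.719] 0.19
-0.12 1798 [0.69  0.695 0.698] 0.39
-0.14 2591 [0.656 0.662 0.669] 0.41
-0.16 2522 [0.649 0.652 0.655] 0.41
-0.18 2754 [0.628 0.631 0.636] 0.41
-0.20 2980 [0.615 0.619 0.623] 0.42
-0.22 3210 [0.636 0.646 0.663] 0.45
-0.24 3634 [0.655 0.665 0.685] 0.48
-0.26 3714 [0.672 0.684 0.704] 0.5
-0.28 3073 [0.689 0.699 0.716] 0.47
-0.30 2463 [0.707 0.717 0.722] 0.44
-0.32 1714 [0.7   0.702 0.703] 0.42
-0.34 1091 [0.68  0.682 0.684] 0.38
top 471 [622.8 244.6] [36.3 66.2] 3.0078346729278564
top 382 [ 510.7 -135.7] [33.3 66.1] 79.79074096679688
side 488 [624.4 245.4] [36.  68.5] 5.131805419921875
side 94 [ 495.  -129.7] [34.  30.9] 79.22076416015625
```

```bash
cat >> h.py <<'E'
def pickcell(x,y,yaw,zt):
    R=Rdown(yaw); env.reach([x,y,.12],R); env.movel([x,y,.045],rate=.25); env.movel([x,y,zt],rate=.1); st('at')
    effector.grasp(squeeze=30); env.pause(.2); s=st('grasp')
    if s['gripper_width']>.05: effector.grasp(squeeze=31); env.pause(.2); s=st('grasp2')
    env.movel([x,y,.11],rate=.15); return st('lift')
def placecell(x,zt=.009):
    env.reach([x,.0245,.10],RY); env.movel([x,.0245,.045],rate=.2); s=st('over')
    if s['gripper_width']<.025: print('LOST'); return False
    env.movel([x,.0245,zt],rate=.08); st('down')
    effector.release(); env.pause(.2); st('rel')
    env.movel([x,.0245,.036],rate=.06); env.movel([x,.0245,.10],rate=.25); st('up'); return True
E
python3 - <<'E'
from h import *
s=pickcell(.623,.245,radians(4),.0075)
snap('side','s14.png')
E
```

```text
at t87.7 p [0.6228 0.2447 0.0069] F [ 0.4 -0.2  0. ] w 0.0918
grasp t88.8 p [0.623  0.245  0.0075] F [-0.5  0.2  0.4] w 0.0358
lift t89.6 p [0.6222 0.245  0.1091] F [ 0.2  0.  -1.7] w 0.0358
```

View pics/s14.png

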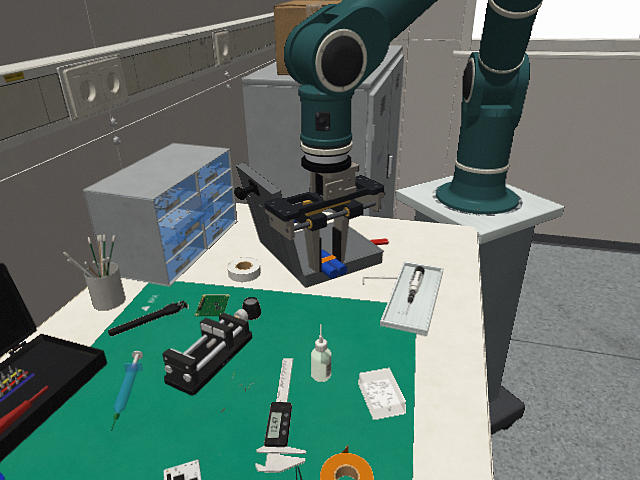

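Cell A is held at (330,263). I'll go round the open lid: rotate over free space first, then move into the case.

Run:
```python
from h import *
env.movel([.50,.245,.13],rate=.25)
env.reach([.50,.20,.13],RY); s=st('turned')
if s['gripper_width']>.025:
    env.movel([.560,.0245,.11],rate=.25)
    placecell(.560)
```

```text
turned t91.5 p [0.5006 0.1996 0.1297] F [-0.2  0.1 -1.6] w 0.0355
over t93.1 p [0.5599 0.0246 0.0451] F [-0.6  0.1  0.5] w 0.0355
down t93.7 p [0.5594 0.0247 0.0085] F [-1.2  1.6  2. ] w 0.0357
rel t94.4 p [0.5601 0.0247 0.0089] F [ 0.9  0.6 -3.7] w 0.0626
up t95.4 p [0.5606 0.0244 0.101 ] F [-0.   0.4 -0.3] w 0.0919
```

Run:
```python
from h import *
env.reach([.45,.16,.25],RY)
p,d=snap('top','t15.png')
print([(round(r['score'],2),np.round(r['at'],4).tolist()) for r in tip_of('top','cell_0')])
P=cloud('top',d).reshape(-1,3); C=p.reshape(-1,3).astype(int)
m=(P[:,0]>.40)&(P[:,0]<.61)&(P[:,1]<-.04)&(P[:,1]>-.26)&(P[:,2]>.011)&(P[:,2]<.035)
print(m.sum(),cv2.minAreaRect(P[m][:,:2].astype(np.float32)*1000),np.percentile(P[m][:,2],90))
cv2.imwrite('pics/t15z.png',cv2.resize(p[170:380,200:500,::-1],None,fx=2.6,fy=2.6,interpolation=cv2.INTER_CUBIC))
```

```text
[(0.73, [0.5125, -0.1345, 0.0026]), (0.58, [0.4526, 0.2757, 0.0042])]
461 ((510.56591796875, -134.45550537109375), (35.31857681274414, 66.4557876586914), 80.50927734375) 0.021472332558348572
```

View pics/t15z.png

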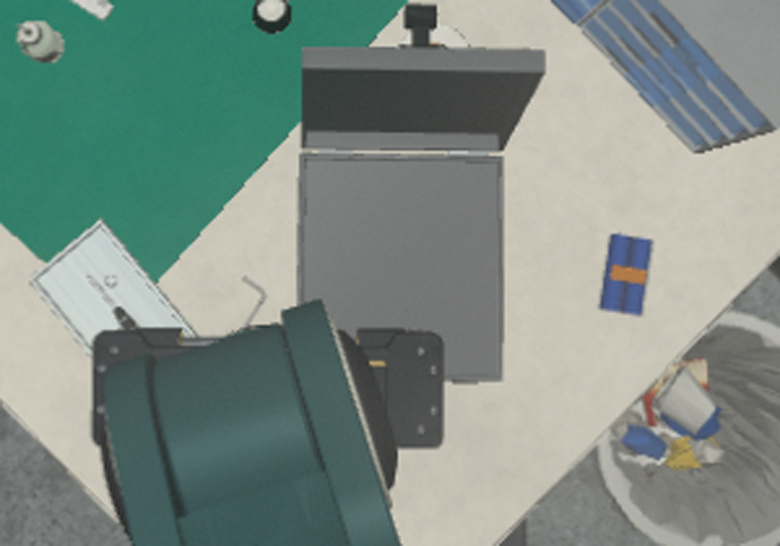

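Run:
```python
from h import *
env.reach([.50,-.10,.2],RY)
s=pickcell(.511,-.1345,radians(81),.0055)
if .03<s['gripper_width']<.045:
    env.movel([.476,.0245,.11],frame=RY,rate=.25); st('moved')
    placecell(.476)
```

```text
at t98.9 p [ 0.5112 -0.1348  0.0058] F [-0.3 -0.2  0.4] w 0.0920
grasp t100.0 p [ 0.511  -0.1345  0.0055] F [ 0.   0.5 -0.4] w 0.0356
lift t100.9 p [ 0.5104 -0.1341  0.1094] F [-0.  -0.6 -0.8] w 0.0354
moved t101.7 p [0.4761 0.0233 0.1099] F [ 0.8 -0.9 -1.5] w 0.0356
over t102.3 p [0.476  0.0235 0.0451] F [ 0.3  0.2 -1.8] w 0.0359
down t103.0 p [0.4757 0.0249 0.0087] F [-1.6  1.1  5.1] w 0.0357
rel t103.7 p [0.4759 0.0255 0.0088] F [ 1.6  4.6 -4.2] w 0.0628
up t104.7 p [0.4765 0.0244 0.1006] F [-0.   0.5 -0.1] w 0.0921
```

The cameras can't see into the bays, so I'll check by touch that the cells and driver lie flat at their expected heights.

Run:
```python
from h import *
effector.grasp(squeeze=4)
for x,y,zm in ((.452,.0245,.015),(.500,.0245,.015),(.537,.0245,.015),(.583,.0245,.015),(.560,.1065,.014)):
    touch(x,y,RY,zmin=zm,f=2,step=.002,rate=.08)
    env.movel([x,y,.05],rate=.3)
```

```text
touch 0.452 0.0245 z 0.0223 F [-2.4 -0.4  5.9] t108.1
touch 0.5 0.0245 z 0.0223 F [ 2.1 -0.6  3.7] t110.4
touch 0.537 0.0245 z 0.0223 F [ 0.2 -0.1  3.9] t112.7
touch 0.583 0.0245 z 0.0224 F [-0.5 -0.7  4. ] t115.0
touch 0.56 0.1065 z 0.0205 F [-1.   0.   4.8] t117.7
```

All four cell points read 22.3 mm and the small driver handle 20.5 mm, so they lie flat. Next: find the knob and shut the lid.

Run:
```python
from h import *
effector.release()
env.movel([.56,.1065,.12],rate=.3)
env.reach([.45,.16,.33],RY)
for c in ('top','side'):
    p,d=snap(c,c+'16.png'); print(c,[(round(r['score'],2),np.round(r['at'],4).tolist()) for r in tip_of(c,'lid_knob')], [(round(r['score'],2),np.round(r['at'],4).tolist()) for r in tip_of(c,'cell_0')])
    P=cloud(c,d).reshape(-1,3); m=(P[:,0]>.685)&(P[:,0]<.74)&(abs(P[:,1]-.06)<.012)&(P[:,2]>.15)
    print(m.sum(),P[m].mean(0),P[m].min(0),P[m].max(0))
print(knob(1.8)); st()
```

```text
top [(0.69, [0.6984, 0.058, 0.1909]), (0.55, [0.6144, 0.0582, 0.0303])] []
101 [0.69257063 0.05899665 0.19695709] [0.68502992 0.04896001 0.18282788] [0.70071493 0.06863237 0.20133305]
side [(0.94, [0.6965, 0.0567, 0.1926])] [(0.68, [0.5148, 0.1068, 0.0025]), (0.51, [0.7066, 0.3593, 0.0024])]
114 [0.69564351 0.0629     0.1908482 ] [0.68538665 0.04809341 0.18045624] [0.70275326 0.07114094 0.19784083]
[0.69989488 0.061      0.1866952 ]
 t121.0 p [0.4501 0.1596 0.3294] F [ 0.5 -0.2  0.4] w 0.0917
```

View pics/side16.png

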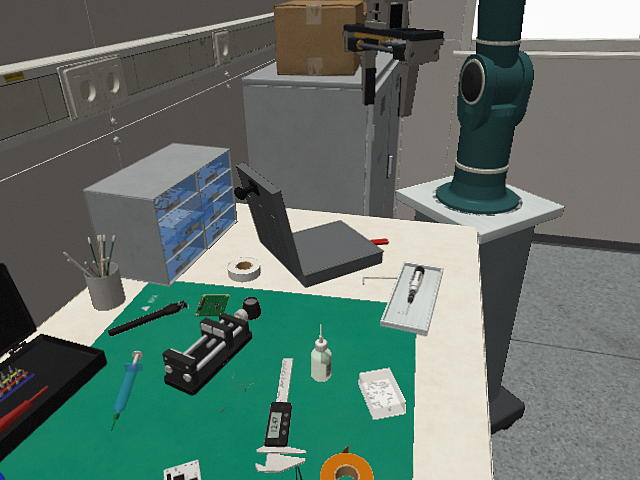

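The bench is clear of cells, and the knob is at about (.697,.060,.189). Gripping it and closing the lid.

Run:
```python
from h import *
k=np.array([.6975,.060,.1885])
env.reach(k+[0,0,.14],RY)
env.movel(k+[0,0,.03],rate=.25); env.movel(k+[0,0,-.018],rate=.1); st('at')
effector.grasp(squeeze=25); env.pause(.1); st('grasp')
p0=env.sense()['ee_pos']+[0,0,.018]; d=p0-[HX,HY,HZ]; a0=atan2(d[2],-d[0]); r=.1767
print('lid',a0-.275,hypot(d[0],d[2]))
for a in np.linspace(a0,.275-.012,17)[1:]:
    env.movel([HX-r*cos(a),p0[1],HZ+r*sin(a)-.018],rate=.12); s=st('%.2f'%(a-.275))
    if np.linalg.norm(s['wrist_force'])>45 or s['gripper_width']<.018: print('STOP');break
```

```text
at t123.2 p [0.6976 0.0597 0.1703] F [-0.5  0.3  0.2] w 0.0915
grasp t124.4 p [0.6975 0.058  0.1705] F [ 0.7 -5.9 -0.6] w 0.0217
lid 1.7833736009894596 0.17711889832657338
1.67 t124.7 p [0.6792 0.0582 0.1787] F [-0.2 -1.8  0.5] w 0.0223
1.56 t125.0 p [0.6606 0.0584 0.1847] F [-0.3 -1.6  1. ] w 0.0214
1.45 t125.4 p [0.6412 0.0585 0.1888] F [-0.5  0.2  2. ] w 0.0216
1.33 t125.7 p [0.6215 0.0588 0.1907] F [-1.   1.6  3. ] w 0.0218
1.22 t126.0 p [0.6016 0.0589 0.1903] F [-1.8  3.7  3.6] w 0.0216
1.11 t126.3 p [0.5818 0.0592 0.1877] F [-1.6  5.4  5.9] w 0.0217
1.00 t126.6 p [0.5623 0.0594 0.1828] F [-3.3  5.   4.7] w 0.0218
0.89 t126.9 p [0.5433 0.0596 0.1757] F [-2.7  5.5  4.8] w 0.0216
0.77 t127.3 p [0.5254 0.0597 0.1665] F [-1.6  6.1  1.8] w 0.0217
0.66 t127.6 p [0.5089 0.0599 0.1555] F [-1.8  7.1 -0. ] w 0.0216
0.55 t127.9 p [0.4939 0.0601 0.1428] F [ 0.2  8.1 -2.9] w 0.0218
0.44 t128.2 p [0.4804 0.0602 0.1286] F [ 1.   8.5 -2.5] w 0.0218
0.32 t128.5 p [0.4685 0.0604 0.113 ] F [ 1.4  9.2 -3.1] w 0.0221
0.21 t128.8 p [0.4584 0.0605 0.0961] F [ 0.6  9.4 -2.6] w 0.0219
0.10 t129.2 p [0.4502 0.0606 0.0781] F [ 0.1 10.2 -2.5] w 0.0216
-0.01 t129.5 p [0.4441 0.0606 0.0594] F [ 1.9  9.9 -2.7] w 0.0219
```

Run:
```python
from h import *
p=env.sense()['ee_pos']
for i in range(5):
    p=p-[0,0,.0015]; env.movel(p,rate=.03); s=st()
    if s['wrist_force'][2]>12: break
effector.release(); st('rel')
p=env.sense()['ee_pos']; env.movel([p[0],p[1],.19],rate=.2)
effector.grasp(squeeze=4)
# press on lid front, left of knob
for y in (.100,):
    env.reach([.447,y,.075],RY); z=.060
    env.movel([.447,y,z],rate=.1); f0=env.sense()['wrist_force'][2]
    while z>.044:
        z-=.0015; env.movel([.447,y,z],rate=.05); s=env.sense()
        if s['wrist_force'][2]-f0>15: break
    st('press')
env.movel([.447,.10,.15],rate=.25)
env.reach([.40,.30,.30],RY)
for c in ('top','side'):
    p,d=snap(c,c+'17.png'); print(c,[(round(r['score'],2),np.round(r['at'],4).tolist()) for r in tip_of(c,'lid_knob')],[(round(r['score'],2),np.round(r['at'],4).tolist()) for r in tip_of(c,'torque_driver')])
    P=cloud(c,d).reshape(-1,3); zs=[]
    for x in (.435,.47,.51,.55,.59):
        m=(abs(P[:,0]-x)<.005)&(abs(P[:,1]-.115)<.012)&(P[:,2]>.02); zs.append(np.median(P[m,2])*1000)
    print('lid z along x',np.round(zs,1))
st()
```

```text
t129.7 p [0.4442 0.0607 0.0583] F [-4.   4.3 12.7] w 0.0218
rel t130.8 p [0.4441 0.0606 0.0579] F [-0.4  1.2 -1.2] w 0.0918
press t135.8 p [0.4472 0.1001 0.05  ] F [-8.8 -0.2 35.5] w 0.0006
top [(0.61, [0.4432, 0.0607, 0.086])] [(0.9, [0.4493, 0.2772, 0.0069])]
lid z along x [51.7 51.1 52.  51.8 52.3]
side [(0.78, [0.4456, 0.0597, 0.0863]), (0.26, [0.4512, 0.2746, 0.006])] [(0.82, [0.453, 0.2742, 0.0044])]
lid z along x [50.3 49.9 51.  50.9 50.5]
 t137.7 p [0.4003 0.2991 0.2997] F [-0.1 -0.  -0.5] w 0.0007
```

View pics/side17.png

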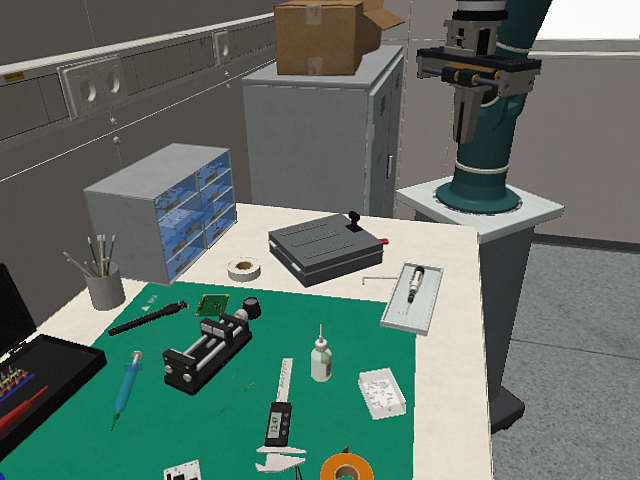

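View pics/top17.png

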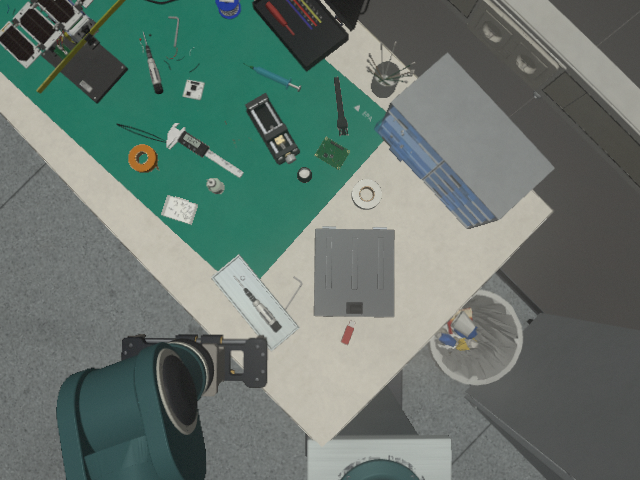

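The lid is level at 50 mm and the knob is at its shut position, around (353,218) in side. The torque driver lies in the tray at (260,302) in top. No packs are left on the bench, and the bottle and loupe haven't moved. Handing in.

Run:
```python
from h import *
print(workorder.finish_job()); st()
```

```text
the job is handed in; nothing more can be done
None
the job is handed in; nothing more can be done
```

I finished every step and handed the job in at about 138 s. The torque driver is in the tray, the small screwdriver is in the narrow bay, and both battery packs are in the wide bay. The lid is shut.

- **Hidden bays:** With the lid open, both cameras showed a flat grey surface over the bays. The fingers passed through it without resistance. I therefore found the torque driver by touch, and worked inside the bays from touch and calibration alone.
- **Tight bays:** The open fingers are wider than the bays, so I went in closed and opened them against the walls; forces stayed low. The tray was occupied, so the torque driver was parked briefly in the wide bay. I let it go about 3 mm above the tray floor, so the fingers cleared the tray walls.
- **Checks inside the case:** By touch, both packs read 22.3 mm at each end and the small driver's handle 20.5 mm, so they lie flat.
- **Last pictures:** The lid is level at about 50 mm and the torque driver is in the middle of the tray. No packs are left on the bench, and the flux bottle and loupe have not moved.
- **Disagreements:**
  - The networks placed the shut knob at z = 86 mm instead of 80, but lid depth and touch both say it is shut.
  - Earlier they also reported false battery packs at low to moderate confidence, for example in the tray, which the pictures ruled out.
- **Higher forces:** The fingertips twice pressed harder than I intended: 30 N on the torque driver's handle while probing, and 35 N on the shut lid.

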